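# Set a flange plate to the scribed line and weight it down

## Task

Push the loose blue plate until its long side is flush against the dark steel fence of the white setting board and press it home there with about 9 N for half a second, then push it along the fence until its leading edge meets the scribed black line, without running past the line and never pushing with more than 20 N. Then set the steel vessel cap gently on the middle of the plate as a weight, leaving the plate on the line and flush with the fence, and leave the other things on the bench alone.

Things in the scene. Friction and masses are not known exactly. Their poses are not given: they have to be found in the camera images.
- board: White setting board, fixed to the bench, 200 mm (its x) by 400 mm (its y), 15 mm thick. Origin on its underside at bench height; the board spans x -110..+90 mm and y -200..+200 mm. Its +y is the direction in which the plate is pushed along the fence towards the line; its +x points to the fence (away from the robot).
- fence: Dark steel fence along the board's far (+x) side, fixed on the board: 18 mm (x) by 400 mm (y), standing 22 mm above the board's top. Origin at the middle of its underside; axes parallel to the board's. Its working face, which the plate is pushed against, is 9 mm on the -x side of this origin: x = +70 mm in the board frame.
- line (a point): Point on the scribed black line (2.5 mm wide, its middle running along the board's x right across the white top at y = +100 mm in the board frame), on the board's top surface (15 mm above the bench), at board x = +25 mm: where the middle of the plate's leading edge belongs. Axes parallel to the board's. The line is only a mark: nothing stops the plate there.
- plate: Loose blue-anodised aluminium plate lying flat on the board, 90 mm (its x) by 120 mm (its y), 12 mm thick, four bright dots at its corners, about 0.35 kg (varies by a quarter), slides with friction of about 1.5 to 4 N. Origin at the middle of its underside. It starts roughly parallel to the board, 15 to 35 mm clear of the fence and well short of the line. Its +x long side goes to the fence.
- plate_edge (a point): Middle of the plate's leading edge (the +y short side), at the underside, 60 mm along +y from the plate's origin; axes as the plate's.
- cap: Loose solid steel cap of a pressure vessel, about 0.55 kg (varies by a fifth): disc 60 mm diameter, 22 mm high, with a round knob 22 mm diameter on top reaching to 52 mm. Origin at the middle of its underside. Stands on the bench left or right of the board.
- cap_knob (a point): Point on the cap's axis at the height to grip the knob, 44 mm above the cap's underside.
- vessel: Bystander: open steel cylinder 56 mm diameter, 100 mm high, standing on the bench on the other side of the board from the cap. Origin at the middle of its underside.
- wash1: Bystander: white wash bottle with red top and spout, 64 mm diameter, 175 mm high, far right of the board. Origin at the middle of its underside.
- wash2: Bystander: white wash bottle with red top and spout, 64 mm diameter, 175 mm high, far left of the board. Origin at the middle of its underside.
There are look-alikes about, which are no part of the job. What is shaped like the cap but brown is not meant. Of the things that look like the plate, the smaller one is meant.

How it is judged (in metres and radians):
On the way, in this order (a step that is already met when the one before it is completed fails the run):
1. the plate is pressed home against the fence with at least 4 N at the fence (the 9 N push less sliding friction), flush (gap under 2 mm, within 0.03 rad) (contact force between plate and fence above 4 N and x of plate in the frame of board above 0.023 m and angle between the x axis of plate and the x axis of board, either way round below 0.03 rad), for 0.3 s.
2. the plate's leading edge is on the scribed line (within 2.5 mm) while the plate is flush with the fence (gap under 2 mm) and no weight is on it (y of plate_edge in the frame of line between -0.0025 and 0.0025 m and x of plate in the frame of board above 0.023 m and angle between the x axis of plate and the x axis of board, either way round below 0.03 rad and contact force between cap and plate below 0.1 N), for 0.2 s.
At the end, for the whole second after the job is handed in: The plate lies flat on the board, its leading edge within 2.5 mm of the scribed line, its long side flush with the fence (gap under 2 mm, within 0.03 rad); the cap stands upright on the plate within 20 mm of its middle, released; everything at rest (y of plate_edge in the frame of line between -0.0025 and 0.0025 m and x of plate in the frame of board above 0.023 m and angle between the x axis of plate and the x axis of board, either way round below 0.03 rad and contact force between cap and plate above 2 N and horizontal distance between cap and plate below 0.02 m and angle between cap's own z axis and vertical below 0.05 rad and angle between plate's own z axis and vertical below 0.03 rad and linear speed of each of cap, plate below 0.01 m/s); the robot touches nothing.
It fails at once if the plate runs more than 5 mm past the scribed line (y of plate_edge in the frame of line above 0.005 m).
It fails at once if the plate is rammed or pressed against the fence with more than 25 N (contact force between plate and fence above 25 N).
It fails at once if the fingers press on the plate with more than 20 N (contact force between the fingers and plate above 20 N).
It fails at once if the cap is dropped on the plate (meets it at over 0.12 m/s) or pressed on it with more than 40 N (contact force between cap and plate above 40 N or (contact force between cap and plate above 0.1 N and linear speed of cap above 0.12 m/s)).
It fails at once if the vessel or a wash bottle is moved more than 20 mm (distance of any of vessel, wash1, wash2 from where it was at the start of the episode above 0.02 m).
It also fails if it takes over 70 s, if anything falls off the work surface, if the arm or the gripper's body presses on something with over 40 N, if the wrist force passes 120 N, or if a joint passes its speed limit or range.

## Robot

A 6-joint arm with a two-finger parallel gripper is mounted at the origin on the work surface. World frame = base frame: x ahead of the robot, y to its left, z up, the work surface at z = 0. Lengths are in mm, angles in rad, forces in N, time in s.
With the tool pointing down it reaches from about 275 to 825 mm from the base axis. Payload 5.2 kg.
Tool frame: the origin (TCP) lies at the very end of the fingers, on their centre line; the grasp point (between the pads) lies 19 mm behind it; z points along the fingers, y is the line along which they close (so a half turn about z gives the same grasp; the last joint's range is limited). The gripper opens to 93 mm and grips with 3 to 60 N. Pads are 15 mm wide; open, the fingers measure 128 mm over their backs; the gripper's body (75 mm by 188 mm) begins 65 mm behind the grasp point.
Start: joints at [-1.483, 0.259, 1.535, -0, 1.348, -0.203], TCP at [157.716, -526.907, 218.653] pointing down, gripper open.
Joint ranges: [-3.14, 3.14], [-0.91, 2.08], [0.19, 2.58], [-1.22, 4.36], [0.22, 2.71], [-3.12, 3.12]. Speed limits (rad/s): [2.57, 2.57, 3.14, 3.14, 3.14, 3.14].

## Interface

Orientations are given as [roll, pitch, yaw] about the fixed x, y, z axes, in that order (R = Rz(yaw) Ry(pitch) Rx(roll)).
In Python, from bench import robot gives the robot as it stands. The module is installed in compiled form; this text tells all that it offers. Calls block until the motion is done:
- robot.move_ptp(position, orientation): joint-space move of the TCP to a pose.
- robot.move_linear(position, ori=None, speed=150, f_stop=None): straight line of the TCP; ori=None keeps the orientation; speed is the mean speed in mm/s. With f_stop (N) it stops when the force on the tool has changed by that much, and returns True; else False.
- robot.move_j(angles): joint-space move.
- robot.move_gripper(opening): opening from 0.0 (shut) to 1.0 (fully open); the grip force is fixed at half the most; returns when the fingers have stopped.
- robot.sleep(seconds).
- robot.inverse_kinematics(position, orientation): joint angles nearest the present ones, or None.
- robot.get_image(name): name is "side" or "top"; returns a dict with "img" (420x560x3 uint8, blue, green, red), "fovy" (degrees; the focal length in pixels is half the picture's height over the tangent of half this angle, whatever the lens; pixels are square), "cx", "cy" (the principal point, pixels), "eye" and "orientation" of the camera in the world. Camera axes: x right, y down, z forward; pixel columns grow to the right and rows downward; lengths in mm; the calibration is good to about 2 mm. A picture is of the moment at which its call begins. There is no depth.
A pose or a line that the arm cannot do raises robot.MotionError and nothing moves.
- robot.hand_in(): hands the job in; it is judged then, once.
Readings, each from a call of its own:
- robot.current_t(): time.
- robot.current_qpos(): joint angles.
- robot.current_joint_vel(): joint speeds.
- robot.current_joint_efforts(): joint torques, N m.
- robot.current_tcp_pos(): TCP position.
- robot.current_eef_rot(): TCP orientation.
- robot.current_contact_force(): force on the tool from outside, world axes, zero at the start.
- robot.current_ft_torque(): the same for the moment, N m.
- robot.current_gripper_width(): opening from 0.0 (shut) to 1.0 (fully open).
- robot.current_finger_force(): force on a finger pad.
Only numpy, scipy, OpenCV 4.12 (cv2) and the standard library are available. Lean on these libraries where they do the work, as an engineer would, in place of code of your own. Each camera call takes 0.05 s, during which the arm holds its last target. There are 200 camera calls.

## Working session

There is one attempt and no reset: what is moved stays moved. The work goes in short steps, each a Python script; the robot and the scene stay as the last script left them, time stands still between calls to the robot, and variables do not carry over. Pictures are saved under pics/ and viewed, at most 10 in all, crops included, and the job is handed in when it is done.

```bash
mkdir -p pics; python3 - <<'E'
from bench import robot
import cv2
for n in("top","side"):
    d=robot.get_image(n); cv2.imwrite(f"pics/{n}0.png",d["img"]); print(n,{k:v for k,v in d.items() if k!="img"})
print(robot.current_t(),robot.current_eef_rot())
E
```

```text
top {'fovy': 57.47391222160523, 'cx': 279.80331889337015, 'cy': 203.17184564714134, 'eye': array([351.97641193, -38.9865467 , 955.55075735]), 'orientation': array([-2.98256559,  0.00683299, -1.59569589])}
side {'fovy': 46.647476258053516, 'cx': 275.5266245461485, 'cy': 197.075124800888, 'eye': array([ 430.40128642, 1001.86068632,  686.34505609]), 'orientation': array([-2.11828649,  0.00857528, -3.07737092])}
0.1 [-3.13997302e+00 -3.21008503e-04  2.90811297e-01]
```

View pics/top0.png

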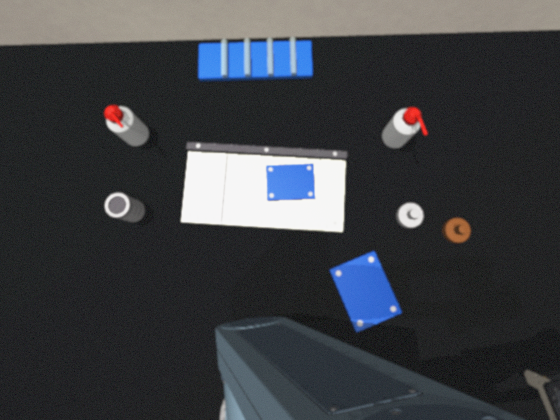

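View pics/side0.png

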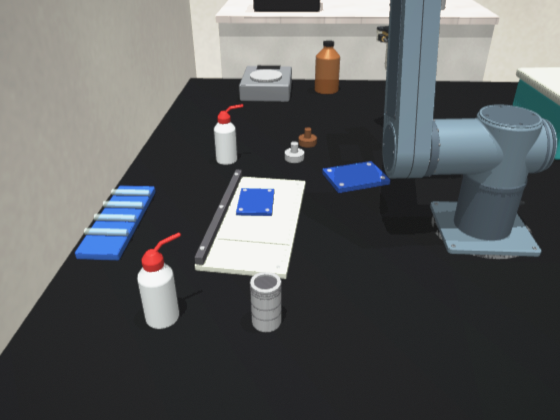

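The top view shows the board around (265,188), with the fence along its upper edge and the scribed line near column 225.

- **Plate candidates:** blue plates at (290,182), on the board and small, and at (366,290), on the bench and larger. The rack at (255,60) is blue too. The small one on the board is meant.
- **Cap candidates:** steel grey at (410,215) and brown at (458,229). The grey one is meant.

Next I'll measure these and confirm with an enlarged crop.

```bash
cat > vis.py <<'E'
import numpy as np, cv2
from scipy.spatial.transform import Rotation as Ro
from bench import robot
S=4
def cast(d,px,z):
    px=np.atleast_2d(np.asarray(px,float)); f=d["img"].shape[0]/2/np.tan(np.radians(d["fovy"])/2)
    r=np.c_[(px-[d["cx"],d["cy"]])/f,np.ones(len(px))]@Ro.from_euler("xyz",d["orientation"]).as_matrix().T
    return d["eye"]+r*((z-d["eye"][2])/r[:,2])[:,None]
def up(d): return cv2.resize(d["img"],None,fx=S,fy=S,interpolation=cv2.INTER_CUBIC)
def unup(p): return (np.asarray(p,float)+.5)/S-.5
def masks(d):
    i=up(d).astype(int); b,g,r=i[...,0],i[...,1],i[...,2]; mx,mn=i.max(2),i.min(2)
    return dict(blue=((b>110)&(b-r>70)), white=((mn>135)&(mx-mn<60)))
def blobs(m,lo=20):
    cs,_=cv2.findContours(m.astype(np.uint8),cv2.RETR_EXTERNAL,cv2.CHAIN_APPROX_NONE)
    return [c for c in cs if cv2.contourArea(c)>lo*S*S]
def quad(d,c,z):
    """edges of a quadrilateral contour fitted in world at height z -> corners(4,3)"""
    p=cv2.boxPoints(cv2.minAreaRect(c)); hull=cv2.convexHull(c)
    e=.02
    while True:
        q=cv2.approxPolyDP(hull,e*cv2.arcLength(hull,True),True)[:,0]
        if len(q)<=4: break
        e+=.005
    w=cast(d,unup(c[:,0]),z)[:,:2]; Q=cast(d,unup(q),z)[:,:2]; L=[]
    for i in range(len(Q)):
        a,b=Q[i],Q[(i+1)%len(Q)]; u=(b-a)/np.linalg.norm(b-a); t=(w-a)@u/np.linalg.norm(b-a); n=np.abs((w-a)@[-u[1],u[0]])
        vx,vy,x,y=cv2.fitLine(w[(t>.15)&(t<.85)&(n<5)].astype(np.float32),cv2.DIST_HUBER,0,.01,.01).ravel(); L.append((np.array([-vy,vx]),np.array([x,y])))
    return np.array([np.linalg.solve([L[i-1][0],L[i][0]],[L[i-1][0]@L[i-1][1],L[i][0]@L[i][1]]) for i in range(len(L))])
E
python3 - <<'E'
from vis import *
np.set_printoptions(precision=1,suppress=True)
for n in("top","side"):
    d=robot.get_image(n); m=masks(d)
    for k,z in(("blue",27),("white",15)):
        for c in blobs(m[k]):
            ctr=unup(c[:,0].mean(0)); A=cv2.contourArea(c)/S/S
            print(n,k,ctr,A,end=" ")
            if A>500 and ctr[1]>90:
                Q=quad(d,c,z); print(Q.tolist() if 0 else Q.ravel(),"L",np.linalg.norm(Q-np.roll(Q,-1,0),axis=1))
            else: print()
    if n=="top":
        a=cv2.resize(d["img"][135:250,175:485],None,fx=2.5,fy=2.5,interpolation=cv2.INTER_CUBIC); cv2.imwrite("pics/crop1.png",a)
E
```

```text
top blue [365.2 290.9] 3438.5 [ 382.4 -260.1  233.2 -316.5  193.  -204.8  339.1 -148.6] L [159.5 118.7 156.6 119.6]
top blue [290.1 181.7] 1610.96875 [ 599.  -120.9  511.8 -121.4  510.2   -5.6  597.4   -4.7] L [ 87.2 115.9  87.2 116.1]
top blue [210.2  61.5] 897.71875 
top blue [247.3  60.8] 1311.9375 
top blue [281.5  59.8] 672.78125 
top blue [303.5  58.6] 617.34375 
top white [223.  411.3] 76.5 
top white [359.5 322.7] 21.875 
top white [392.8 308.5] 22.5 
top white [338.  272.8] 21.65625 
top white [370.8 259. ] 22.40625 
top white [410.3 214.8] 493.28125 
top white [116.9 204.6] 494.28125 
top white [334.5 153.3] 22.6875 
top white [263.9 191.3] 11573.53125 [ 645.2  195.7  609.8 -205.   427.7 -189.7  462.3  211.7] L [402.3 182.7 402.9 183.6]
top white [265.9 149.4] 24.0 
top white [197.7 145.4] 26.5625 
top white [399.8 124.7] 386.09375 
top white [121.  120.9] 332.25 
top white [258.1  25.1] 20433.34375 
side blue [102.4 246.8] 1061.09375 [934.5 202.7 935.  109.8 832.4 112.  832.1 197.2] L [ 92.8 102.6  85.2 102.6]
side blue [255.1 200.8] 885.96875 [ 601.4 -120.1  513.3 -120.4 
[... 683 characters left out ...]
 -189.5  470.3  285.5  646.6  201.8] L [180.8 476.7 195.2 409.7]
side white [294.  151.9] 250.5 
side white [510.1 128.4] 23.03125 
side white [542.6 133.8] 52.40625 
side white [224.9 142.8] 780.34375 Traceback (most recent call last):
  File "<stdin>", line 10, in <module>
  File "vis.py", line 28, in quad
    vx,vy,x,y=cv2.fitLine(w[(t>.15)&(t<.85)&(n<5)].astype(np.float32),cv2.DIST_HUBER,0,.01,.01).ravel(); L.append((np.array([-vy,vx]),np.array([x,y])))
              ~~~~~~~~~~~^^^^^^^^^^^^^^^^^^^^^^^^^^^^^^^^^^^^^^^^^^^^^^^^^^^^^^^^^^^^^^^^^^^^^^
cv2.error: OpenCV(4.12.0) /io/opencv/modules/imgproc/src/linefit.cpp:50: error: (-215:Assertion failed) count > 0 in function 'fitLine2D_wods'
```

View pics/crop1.png

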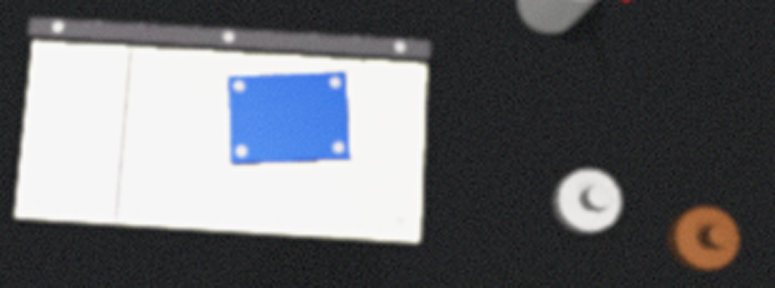

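The crop confirms both choices: the small plate lies on the board at crop (290,118), and the grey steel cap stands at crop (589,200). I've got the board and plate poses, so I'll do the fence push with both fingers along the plate's long side.

```bash
cat >> vis.py <<'E'
O=np.array([556.2,1.45]); YB=-.0871; R2=np.array([[np.cos(YB),-np.sin(YB)],[np.sin(YB),np.cos(YB)]])
def w(x,y,z): return [*(O+R2@[x,y]),z]
def bf(p): return (np.asarray(p)[...,:2]-O)@R2
def plate():
    out=[]
    d=robot.get_image("top"); m=masks(d)["blue"]
    c=[c for c in blobs(m,300) if abs(bf(cast(d,unup(c[:,0].mean(0)),27))[0]-[-5,0]).max()<110]
    if not c: return None
    c=max(c,key=cv2.contourArea); Q=bf(quad(d,c,27)); o=Q.mean(0)
    e=[Q[(i+1)%4]-Q[i] for i in range(4)]; e=[v*np.sign(v[1]) for v in e if abs(v[1])>abs(v[0])]
    return o,np.mean([-np.arctan2(v[0],v[1]) for v in e]),np.ptp(Q,axis=0)
def line(d=None):
    """middle of scribed line in the board frame, where visible, as y at x=-80..15"""
    d=d or robot.get_image("top"); g=cv2.cvtColor(up(d),cv2.COLOR_BGR2GRAY).astype(float); return d,g
E
python3 - <<'E'
from vis import *
np.set_printoptions(precision=2,suppress=True)
print("plate",plate())
# line: sample grey levels along board y at several x
d=robot.get_image("top"); f=210/np.tan(np.radians(d["fovy"])/2); R=Ro.from_euler("xyz",d["orientation"]).as_matrix()
g=cv2.cvtColor(d["img"],cv2.COLOR_BGR2GRAY).astype(np.float32)
ys=np.arange(88,112,.25)
for x in range(-90,61,30):
    P=(np.array([w(x,y,15) for y in ys])-d["eye"])@R; uv=(P[:,:2]/P[:,2:]*f+[d["cx"],d["cy"]]).astype(np.float32)
    v=cv2.remap(g,uv[:,:1],uv[:,1:],cv2.INTER_CUBIC).ravel(); k=np.maximum(np.median(v)-v-8,0); print(x,(k*ys).sum()/k.sum(),v.min(),np.median(v))
o=[np.pi,0,YB]
robot.move_gripper(.5)
robot.move_ptp(w(-72,-64,150),o); robot.move_linear(w(-72,-64,19),speed=120)
f0=robot.current_contact_force(); print("f0",f0,robot.current_t())
s=robot.move_linear(w(-12,-64,19),speed=15,f_stop=9)
for i in range(3):
    print(s,bf(robot.current_tcp_pos()),R2.T@(robot.current_contact_force()-f0)[:2],robot.current_t()); robot.sleep(.1)
E
```

```text
plate (array([  4.02, -64.47]), np.float64(0.10194913615240436), array([ 98.59, 123.86]))
-90 99.75133733992548 230.27286 246.0
-60 99.88608951349734 231.86682 246.0
-30 99.95549049664952 231.4064 245.99998
0 99.92792299580458 229.43411 246.0
30 100.01713980804325 229.92433 246.00002
60 99.96525921031491 229.2477 245.89618
f0 [0.13 0.5  0.65] 4.5083
True [-29.1 -63.9] [-0.14 -0.62] 7.15
True [-29.58 -63.76] [-0.11 -1.42] 7.25
True [-30.02 -63.67] [ 0.05 -0.87] 7.35
```

```bash
python3 - <<'E'
from vis import *
np.set_printoptions(precision=2,suppress=True)
print("plate",plate())
x0=bf(robot.current_tcp_pos())[0]; f0=0; held=0
rd=lambda: (R2.T@robot.current_contact_force()[:2])[0]
print(x0,rd())
x=x0
for i in range(40):
    x+=.4; robot.move_linear(w(x,-64,19),speed=8); F=np.mean([rd() for _ in range(3)])
    print(f"{x:.2f} {bf(robot.current_tcp_pos())[0]:.2f} F{F:.1f} t{robot.current_t():.2f}")
    if F<-7.5 or x>-20: break
robot.sleep(.3); print(rd()); robot.sleep(.3); print(rd(),bf(robot.current_tcp_pos()),robot.current_t())
E
```

```text
plate None
-30.350560914167172 -0.7631850433791195
-29.95 -29.83 F-0.1 t7.82
-29.55 -29.53 F-0.5 t8.07
-29.15 -29.12 F0.1 t8.32
-28.75 -28.76 F-0.1 t8.57
-28.35 -28.65 F-1.4 t8.82
-27.95 -28.62 F-4.6 t9.07
-27.55 -28.62 F-6.0 t9.32
-27.15 -28.59 F-6.3 t9.57
-26.75 -28.59 F-6.2 t9.82
-26.35 -28.58 F-8.3 t10.07
-8.405764969492761
-7.677862823084376 [-28.58 -63.86] 10.6667
```

```bash
python3 - <<'E'
from vis import *
np.set_printoptions(precision=2,suppress=True)
rd=lambda: np.mean([(R2.T@robot.current_contact_force()[:2])[0] for _ in range(5)])
x=-26.35
for i in range(6):
    x+=.4; robot.move_linear(w(x,-64,19),speed=8); robot.sleep(.15); F=rd(); print(f"{x:.2f} F{F:.1f}")
    if F<-9.5: break
for i in range(4): robot.sleep(.15); print(rd())
robot.move_linear(w(-60,-64,19),speed=50)
robot.move_linear(w(-60,-64,120))
robot.move_ptp(w(25,-160,130),[np.pi,0,YB+np.pi/2]); 
print("plate",plate(),robot.current_qpos(),robot.current_t())
cv2.imwrite("pics/a.png",robot.get_image("top")["img"])
d=robot.get_image("side"); cv2.imwrite("pics/side1.png",d["img"])
for c in blobs(masks(d)["blue"],300): print(unup(c[:,0].mean(0)))
E
```

```text
-25.95 F-8.1
-25.55 F-9.8
-10.177629523614675
-10.469535974724932
-10.01132633220261
-10.037622443142055
plate None [-0.46  0.4   1.56  0.    1.18 -0.38] 15.2833
[247.84 199.04]
[119.94 217.24]
[354.09 175.92]
```

View pics/a.png

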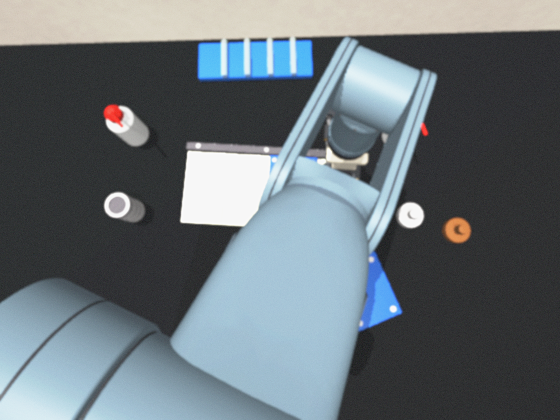

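The arm hides the plate from the top camera. At (270,157) only its leading left edge shows, and it sits against the fence. The side camera sees it clearly, so I'll check that the side view agrees with the line, then push to about 10 mm short.

```bash
cat >> vis.py <<'E'
def lead(d):
    """(y at x=25 of front-bottom edge, y of line at x=-40..0) in the board frame from the side camera, z=15"""
    cs=[c for c in blobs(masks(d)["blue"],300) if abs(bf(cast(d,unup(c[:,0].mean(0)),20))[0]-[0,0]).max()<100]
    c=max(cs,key=cv2.contourArea); p=bf(cast(d,unup(c[:,0]),15)); x0,x1=np.percentile(p[:,0],[8,92])
    bins=[p[(p[:,0]>=a)&(p[:,0]<a+4)] for a in np.arange(x0+6,x1-10,4)]; e=np.array([b[b[:,1].argmax()] for b in bins if len(b)])
    k=np.polyfit(e[:,0],e[:,1],1); e=e[abs(np.polyval(k,e[:,0])-e[:,1])<1.5]; k=np.polyfit(e[:,0],e[:,1],1)
    f=210/np.tan(np.radians(d["fovy"])/2); R=Ro.from_euler("xyz",d["orientation"]).as_matrix()
    g=cv2.cvtColor(d["img"],cv2.COLOR_BGR2GRAY).astype(np.float32); ys=np.arange(85,115,.25); L=[]
    for x in (-95,-85,-75,-65,-55,-45,-35):
        P=(np.array([w(x,y,15) for y in ys])-d["eye"])@R; uv=(P[:,:2]/P[:,2:]*f+[d["cx"],d["cy"]]).astype(np.float32)
        v=cv2.remap(g,uv[:,:1],uv[:,1:],cv2.INTER_CUBIC).ravel(); q=np.maximum(np.median(v)-v-8,0); L.append((q*ys).sum()/max(q.sum(),1e-6))
    return np.mean([np.polyval(k,0),np.polyval(k,25)]),k[0],e[:,0].min(),e[:,0].max(),np.polyval(k,[0,25]),np.array(L)
E
python3 - <<'E'
from vis import *
np.set_printoptions(precision=2,suppress=True)
d=robot.get_image("side"); d0=dict(d,img=cv2.imread("pics/side0.png")); print(lead(d0)); print(lead(d))
robot.move_linear(w(25,-150,130)); robot.move_linear(w(25,-150,19),speed=100)
d=robot.get_image("side"); print(lead(d))
f0=robot.current_contact_force()
s=robot.move_linear(w(25,-40,19),speed=25,f_stop=14)
print(s,bf(robot.current_tcp_pos()),R2.T@(robot.current_contact_force()-f0)[:2],robot.current_t())
d=robot.get_image("side"); print(lead(d)); cv2.imwrite("pics/s2.png",cv2.resize(d["img"][120:320,150:400],None,fx=3,fy=3,interpolation=cv2.INTER_CUBIC)[:600,:750])
E
```

```text
(np.float64(-10.28517054963812), np.float64(0.0950110734113515), np.float64(-27.78046771851006), np.float64(41.73858232438779), array([-11.47,  -9.1 ]), array([ 98.63,  99.03, 100.18,  98.99,  99.17,  99.29,  98.97]))
(np.float64(-15.072414059685027), np.float64(-0.005003193741611721), np.float64(-6.100594931428223), np.float64(69.03482073428884), array([-15.01, -15.13]), array([ 98.83,  98.92, 100.  ,  99.52,  99.45,  99.19,  99.07]))
(np.float64(-15.189200534039074), np.float64(-0.0026549421343482547), np.float64(-5.479684734234347), np.float64(69.03482073428884), array([-15.16, -15.22]), array([ 98.77,  98.94, 100.03,  99.01,  98.97,  99.3 ,  98.91]))
False [ 25.01 -40.02] [ 1.12 -0.82] 21.5417
(np.float64(83.40439509149901), np.float64(0.003715529602452491), np.float64(-5.881574465722083), np.float64(66.74113610646984), array([83.36, 83.45]), array([98.79, 98.94, 99.95, 99.03, 99.62, 99.25, 99.1 ]))
```

View pics/s2.png

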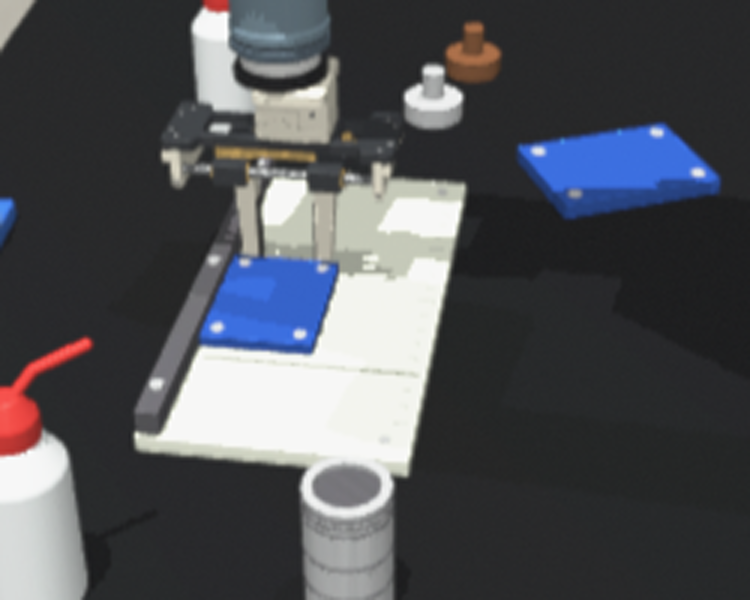

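The plate is flush with the fence and short of the line, which crosses the crop at about (310,362). The mask loses the dark front face, so I'll find the edge from the red channel's half-level instead (white board against blue).

```bash
cat >> vis.py <<'E'
def lead2(d,xs,y0):
    f=210/np.tan(np.radians(d["fovy"])/2); R=Ro.from_euler("xyz",d["orientation"]).as_matrix(); ys=np.arange(y0-15,y0+15,.1); r=[]
    for x in xs:
        P=(np.array([w(x,y,15) for y in ys])-d["eye"])@R; uv=(P[:,:2]/P[:,2:]*f+[d["cx"],d["cy"]]).astype(np.float32)
        v=cv2.remap(d["img"][...,2].astype(np.float32),uv[:,:1],uv[:,1:],cv2.INTER_LINEAR).ravel()
        h=(v.min()+np.percentile(v,85))/2; r.append(ys[np.where(v<h)[0].max()])
    return np.array(r)
E
python3 - <<'E'
from vis import *
np.set_printoptions(precision=2,suppress=True)
d=robot.get_image("side"); d0=dict(d,img=cv2.imread("pics/side0.png")); d1=dict(d,img=cv2.imread("pics/side1.png"))
xs=np.arange(-30,31,10); print("init",lead2(d0,xs,-5),"expected",-4.8+.102*(xs+2))
xs=np.arange(-10,61,10)
print("pressed",lead2(d1,xs,-5)); print("now",lead2(d,xs,88))
E
```

```text
init [-11.8 -10.7  -9.4  -8.   -7.4  -6.   -4.6] expected [-7.66 -6.64 -5.62 -4.6  -3.58 -2.56 -1.54]
pressed [-13.  -12.3 -12.2 -13.  -13.  -12.5 -12.7 -13.4]
now [84.9 85.5 84.8 84.7 85.7 85.  85.  85.9]
```

```bash
python3 - <<'E'
from vis import *
np.set_printoptions(precision=2,suppress=True)
robot.move_linear(w(25,-48,19),speed=60); robot.move_linear(w(25,-60,130),speed=200)
q=robot.current_qpos(); q[0]-=.62; robot.move_j(q)
print(robot.current_t(),robot.current_tcp_pos(),"plate",plate())
d=robot.get_image("top"); cv2.imwrite("pics/t3.png",d["img"])
# cap: disc outline and knob in the first top picture, side knob
for n,f in(("top","top0"),("side","side0")):
    D=d if n=="top" else robot.get_image("side"); D=dict(D,img=cv2.imread(f"pics/{f}.png"))
    for c in blobs(masks(D)["white"],100):
        p=unup(c[:,0].mean(0))
        t=[410,215] if n=="top" else [294,152]
        if np.hypot(*(p-t))<10:
            (cx,cy),r=cv2.minEnclosingCircle(c); print(n,p,unup([cx,cy]),r/S,cast(D,unup([cx,cy]),22),cv2.boundingRect(c), cast(D,unup([cx,cy]),26))
E
```

```text
23.9583 [ 433.74 -382.06  128.76] plate (array([25.43, 28.34]), np.float64(0.004578429632145486), array([ 91.32, 117.13]))
top [410.27 214.7 ] [410.1  214.91] 12.966343879699707 [[ 464.38 -354.86   22.  ]] (1591, 811, 103, 100) [[ 463.89 -353.5    26.  ]]
side [293.93 151.87] [293.71 151.73] 10.475046157836914 [[ 467.17 -356.75   22.  ]] (1139, 567, 78, 83) [[ 466.95 -348.57   26.  ]]
```

View pics/t3.png

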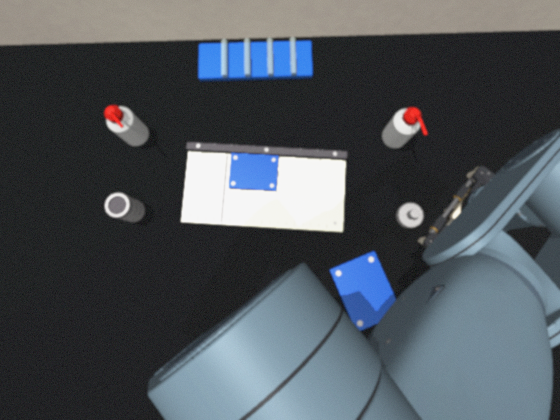

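Top view: the plate is flush with the fence, its leading edge (column 229) is about 11.6 mm short of the line (column 225), and the pusher offset is confirmed at 8.3 mm. Now the final slow push.

```bash
python3 - <<'E'
from vis import *
np.set_printoptions(precision=2,suppress=True)
q=robot.current_qpos(); q[0]+=.62; robot.move_j(q)
robot.move_linear(w(25,-52,125),speed=150); robot.move_linear(w(25,-52,19),speed=120)
s=robot.move_linear(w(25,-28.7,19),speed=9,f_stop=14)
robot.sleep(.3); d=robot.get_image("side"); print(s,bf(robot.current_tcp_pos()),robot.current_t(),lead2(d,np.arange(-10,61,10),98))
robot.move_linear(w(25,-40,19),speed=60); robot.move_linear(w(25,-60,130),speed=200)
q=robot.current_qpos(); q[0]-=.62; robot.move_j(q)
print(robot.current_t(),[plate() for _ in range(2)])
d=robot.get_image("top"); cv2.imwrite("pics/t4.png",cv2.resize(d["img"][135:240,175:485],None,fx=2.5,fy=2.5,interpolation=cv2.INTER_CUBIC))
# knob top
g=cv2.resize(d["img"][195:240,390:435],None,fx=12,fy=12,interpolation=cv2.INTER_CUBIC); s=robot.get_image("side")["img"][130:170,275:315]
cv2.imwrite("pics/cap.png",g)
E
```

```text
False [ 25.01 -28.71] 29.8167 [97.2 97.7 98.7 97.5 97.9 98.6 97.6 98. ]
32.2 [(array([25.29, 39.63]), np.float64(0.0069607866071970306), array([ 91.59, 117.51])), (array([25.31, 39.64]), np.float64(0.006448842879206117), array([ 91.51, 117.48]))]
```

View pics/t4.png

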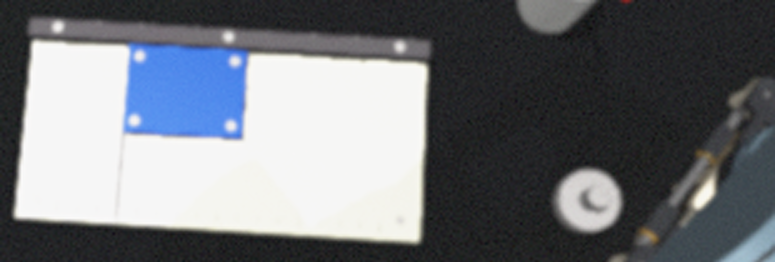

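View pics/cap.png

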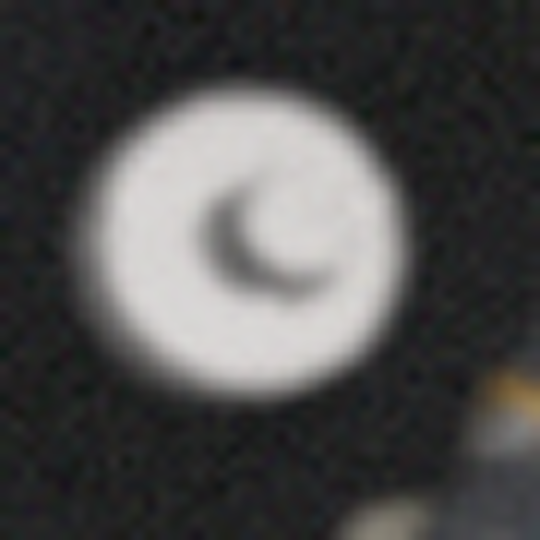

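The leading edge reads 99.6 mm against the line at 99.95 mm, and the plate is flush. The cap's disc centre is at about px (411,215) and its knob at about (414.5,213). Next I'll fetch the cap.

```bash
python3 - <<'E'
from vis import *
np.set_printoptions(precision=2,suppress=True)
d=robot.get_image("top")
a=cast(d,[410.6,214.9],22)[0]; b=cast(d,[390+297/12-.46,195+217/12-.46],52)[0]; print(a,b)
c=(a[:2]+b[:2])/2 if np.hypot(*(a-b)[:2])<8 else a[:2]; print(c)
o=[np.pi,0,0.0]
robot.move_gripper(.65)
robot.move_ptp([*c,110],o); robot.move_linear([*c,26],speed=100,f_stop=8); print(robot.current_tcp_pos(),robot.current_t())
f0=np.mean([robot.current_contact_force() for _ in range(5)],0)
robot.move_gripper(0.0); print("w",robot.current_gripper_width()*93,robot.current_finger_force())
robot.move_linear([*c,115],speed=120); robot.sleep(.2)
print(robot.current_gripper_width()*93,robot.current_finger_force(),np.mean([robot.current_contact_force() for _ in range(5)],0)-f0,robot.current_t())
cv2.imwrite("pics/s5.png",robot.get_image("side")["img"][60:300,150:450])
E
```

```text
[ 464.38 -356.09   22.  ] [ 465.98 -355.06   52.  ]
[ 465.18 -355.57]
[ 465.57 -356.01   26.58] 34.8333
w 21.098925967323176 30.000157764879987
21.119853485397424 29.998915762407705 [-1.3  -0.43 -5.49] 36.6333
```

View pics/s5.png

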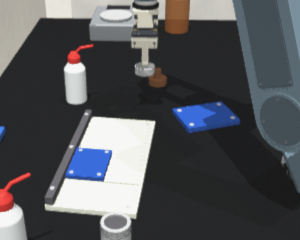

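The cap is held clear of the bench, at crop (145,70), with 5.5 N of weight reading. Now I'll set it down in small force-checked steps.

```bash
python3 - <<'E'
from vis import *
np.set_printoptions(precision=2,suppress=True)
o=[np.pi,0,0.0]; x,y=25.3,39.7
robot.move_ptp(w(x,y,115),o); robot.move_linear(w(x,y,57),speed=60); robot.sleep(.3)
rd=lambda: np.mean([robot.current_contact_force()[2] for _ in range(8)])
f0=rd(); z=57
while z>48:
    z-=.4; robot.move_linear(w(x,y,z),speed=8); F=rd()-f0
    if F>1: print(f"{z:.2f} {robot.current_tcp_pos()[2]:.2f} F{F:.1f}")
    if F>5.5: break
print(z,robot.current_t())
robot.move_gripper(.5); robot.sleep(.2); print(bf(robot.current_tcp_pos()),robot.current_t())
robot.move_linear(w(x,y,130),speed=80)
q=robot.current_qpos(); q[0]-=.9; robot.move_j(q); robot.sleep(.3)
d=robot.get_image("top"); cv2.imwrite("pics/t6.png",cv2.resize(d["img"][135:240,175:365],None,fx=4,fy=4,interpolation=cv2.INTER_CUBIC))
print(plate(),lead2(robot.get_image("side"),np.arange(-10,61,10),98),robot.current_t())
E
```

```text
52.60 53.07 F5.9
52.600000000000016 42.375
[25.3 39.7] 43.2083
(array([25.26, 39.7 ]), np.float64(0.0065871272467695596), array([ 91.36, 117.52])) [97.3 97.9 98.7 97.6 98.  98.7 97.8 98.2] 46.625
```

View pics/t6.png

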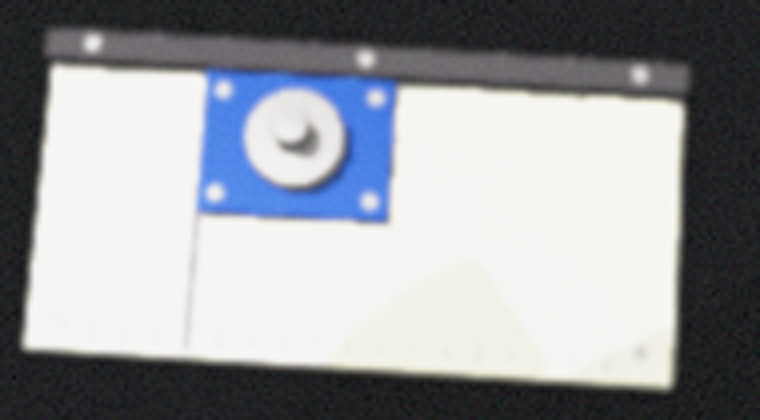

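The cap stands in the middle of the plate at crop (295,138). The plate is flush with the fence and its edge (column ~200) is on the line, so I'm handing in.

```bash
python3 -c "
from bench import robot
print(robot.hand_in())"
```

```text
the job is handed in; nothing more can be done
None
```

I handed the job in at about 47 s, and the hand-in returned no verdict: the plate was held against the fence at about 10 N, its leading edge measures 0.3 mm short of the line and flush, and the steel cap stands released on its middle.

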